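# Slide the chopping board out over the sink

### The arm

A 7-joint arm with a two-finger parallel gripper is mounted at the origin on the work surface. World frame = base frame: x ahead of the robot, y to its left, z up, the work surface at z = 0. Lengths are in mm, angles in rad, forces in N, time in s.
With the tool pointing down it reaches from about 425 to 1025 mm from the base axis. Payload 9.4 kg.
Tool frame: the origin (TCP) lies midway between the tips of the shut fingers; the grasp point (between the pads) lies 19 mm behind it; y points along the fingers, z is the direction in which the jaws open and shut, and the axes are right-handed (so a half turn about y gives the same grasp; the last joint's range is limited). The gripper opens to 85 mm and grips with 20 to 120 N. Pads are 22 mm wide; open, the fingers measure 114 mm over their backs; the gripper's body (76 mm by 85 mm) begins 54 mm behind the grasp point. The pads swing forward as they close: fully open they stand 13 mm farther back than shut.
Start: joints at [1.168, 0.599, -0.003, 1.599, 0.002, 0.943, -0.08], TCP at [232.039, -686.864, 231.275] pointing down, gripper open.
Joint ranges: [-2.57, 2.57], [-0.35, 1.97], [-1.29, 1.29], [0.11, 2.56], [-1.05, 4.19], [0.11, 1.86], [-2.63, 2.63]. Speed limits (rad/s): [2.22, 2.22, 3.01, 3.01, 3.14, 3.14, 3.14].

### API

Orientations are given as a unit quaternion [w, x, y, z].
In Python, from rig import env gives the robot as it stands.
- The arm moves only by the tool apply_moves, never from a script. Its argument "moves" is one flat list of numbers, 4 for each row, row after row: the shift along the tool's x, y, z in units of 0.3 m (1.0 is 0.3 m), then the turn about the tool's y in units of pi/2 rad (1.0 is pi/2 rad). In form: [tx, ty, tz, spin, tx, ty, tz, spin, ...]. A call has 1 to 12 rows; each row is the pose to reach, as a shift and turn from the pose measured when the call began, along the tool's axes at that moment; what a row does not reach only later rows make up. A row lasts 1/8 s, in which the tool goes at most 62.5 mm and 10.7 degrees, less where a joint would pass 70% of its speed; a pose out of reach is approached as far as the arm can. A call with a number of a shift or a turn outside -1 to 1 is refused whole. A call with a gripper value outside its range is refused whole. "gripper" is the opening, from 0 (shut) to 1 (fully open), set as the call begins (left out, the last holds). The fingers move at their own pace and stop on an object; "newtons" is the grip in N (left out, the last holds). Time passes only in rows, so rows that repeat a pose let the fingers close. It gives the time, the measured TCP pose, the force and the opening at its end, in the units of the state.
- env.sense(): the state, without advancing time (a new reading comes with each control period).
- env.grab_frame(name): name is "scene" or "top" or "wrist"; returns a dict with "pixels" (480x640x3 uint8, red, green, blue), "z_map" (480x640 float32, mm along the optical axis (not along the pixel's ray), 0 where there is no reading), "K" (3x3 intrinsics, pixels), "pose" (4x4, takes a point from camera to world coordinates). Camera axes: x right, y down, z forward; pixel columns grow to the right and rows downward; lengths in mm; the calibration is good to about 2 mm. A picture is of the moment at which its call begins.
- env.finish_job(): hands the job in, once; it reports no verdict.
Trained networks look in a picture, given as the dict that the camera call returned (one of the last four; its "shot" number tells which), for a name from the list of things; names that differ only in an ending like _2 or _b are one class to them, and where a whole thing is asked for, a point or a joint stands for the part that bears it (a point fixed in the world has none). Each returns a list of dicts, best first, with "p" (0 to 1); they miss things now and then, are a little off and sometimes report something else, mostly with a low value. They report only what shows in the picture. A call takes as long as a camera call. They do not tell look-alikes from the thing itself.
- env.spot_in(picture, query): "uv" ([column, row] in pixels, amid what is visible of it).
- env.mark_of(picture, query): "uv" ([column, row] in pixels: a listed point, or the origin of a listed thing).
The state is a dict: "t": time; "joint_pos": joint angles; "joint_vel": joint speeds; "joint_torque": joint torques, N m; "position": TCP position; "eef_rot": TCP orientation; "wrist_force": force on the tool from outside, world axes, zero at the start; "ft_torque": the same for the moment, N m; "finger_gap": finger opening in mm.
Only numpy, scipy, OpenCV 4.12 (cv2) and the standard library are available. Lean on these libraries where they do the work, as an engineer would, in place of code of your own. Each camera call takes 0.05 s, during which the arm holds its last target.

### The job

The chopping board lies askew on the worktop beside the sink. With your fingers push it along the worktop, without picking it up, until its long edge hangs over the sink by about 5 cm, square to the sink's edge, so that peelings can be scraped straight into the sink; then take your hand away. The small bowl rides along standing on the board and must not be touched, and the glass, the mug and the apple stay where they are.

Things in the scene. Friction and masses are not known exactly. Their poses are not given: they have to be found in the camera images.
- worktop: White stone worktop, top at height 0, with a dark sink let in on the +y side of the board. Origin: middle of the straight sink edge facing the board, on the top. Own x runs along that edge, own y points into the sink: opening 0 to 600 mm in y, -230 to 230 in x, 200 deep; solid worktop at y below 0. Never turned; its y varies. A 370 mm high tap stands beyond the sink at 700 mm in y.
- board: Flat wooden chopping board 260 (own x) x 180 (own y) x 10 mm thick, 0.25 to 0.5 kg, a 22 x 90 mm hand slot near its -x end. Lies loose and flat on the worktop, turned up to 0.4 rad either way, its long edge (own +y) toward the sink and 70 to 160 mm short of it at the middle. Origin: centre of its underside. It slides with friction and stops when no longer pushed.
- board_edge (a point): Middle of the board's long edge on the sink side, at its underside: board's own (0, +90, 0) mm. Its y in the worktop's frame is the overhang (negative while still short of the sink).
- bowl: Small white ceramic bowl, 96 mm across the rim, 45 mm high, standing loose on the board (its rim is 55 mm above the worktop), always on the half of the board toward the sink or near its middle, at least 40 mm in from the long edge away from the sink. Origin: centre of its underside.
- glass: Drinking glass standing upside down on the worktop, 78 mm across at the bottom, 125 mm high, beyond the board as seen from the robot. Origin: centre of its underside.
- mug: Blue mug, 80 mm across, 92 mm high, handle on its own +y side reaching about 75 mm from its axis, standing on the worktop to the robot's right of the board. Origin: centre of its underside.
- apple: Apple, 74 mm across, about 70 mm high, sitting on the worktop to the robot's right of the board. Origin: centre of its underside.
Mind the look-alikes: they are no part of the job. What is meant by the bowl is not purple, and is the larger of those in its own colour.

How it is judged (in metres and radians):
At the end, for the whole second after the job is handed in: The board lies flat and at rest, the middle of its long edge 50 mm (give or take 13 mm) past the sink's edge, within 0.1 rad of square to it, the whole overhang above the open sink; the bowl stands upright on the board; glass, mug and apple are within 20 mm of where they stood (y of board_edge in the frame of worktop between 0.037 and 0.063 m and angle between the x axis of board and the x axis of worktop, either way round below 0.1 rad and x of board in the frame of worktop between -0.095 and 0.095 m and height (world z) of board between -0.004 and 0.004 m and angle between board's own z axis and vertical below 0.03 rad and linear speed of board below 0.01 m/s and contact force between bowl and board above 0.3 N and angle between bowl's own z axis and vertical below 0.15 rad and distance of each of glass, mug, apple from where it was at the start of the episode below 0.02 m); the robot touches nothing.
It fails at once if the board is lifted or tipped (height (world z) of board above 0.012 m or angle between board's own z axis and vertical above 0.1 rad).
It fails at once if the bowl is touched (contact force between any of the fingers, the arm and bowl above 0.5 N).
It fails at once if the bowl tips over (angle between bowl's own z axis and vertical above 0.5 rad).
It fails at once if the glass, the mug or the apple is disturbed (distance of any of glass, mug, apple from where it was at the start of the episode above 0.02 m).
It also fails if it takes over 45 s, if anything falls off the work surface, if the arm or the gripper's body presses on something with over 40 N, if the wrist force passes 120 N, or if a joint passes its speed limit or range.

## Working session

There is one attempt and no reset: what is moved stays moved. The work goes in short steps, Python scripts to look and compute and a tool call to move; the robot and the scene stay as the last step left them, time stands still between calls to the robot, and variables do not carry over. Pictures are saved under pics/ and viewed, and the job is handed in when it is done.

Besides the shell and the picture viewer there is one more tool, called after "Request:" by a JSON object that holds its "name" and its "arguments", one argument or row to a line. apply_moves: Moves the arm, as the interface text tells. Its arguments: {"type":"object","properties":{"moves":{"type":"array"},"gripper":{"type":"number"},"newtons":{"type":"number"}},"required":["moves"]}

```bash
mkdir -p pics; ls; python3 - <<'E'
from rig import env
import cv2,pickle
s=env.sense();print(s['t'],s['position'],s['eef_rot'],s['finger_gap'])
for n in("scene","top"):
    f=env.grab_frame(n);cv2.imwrite(f'pics/{n}1.png',f['pixels'][:,:,::-1]);pickle.dump(f,open(f'{n}1.pkl','wb'))
    print(n,f['K'].tolist(),f['pose'].round(3).tolist())
    for q in("board","bowl","glass","mug","apple","board_edge","worktop"):
        print(q,[(r['uv'],round(r['p'],2)) for r in env.mark_of(f,q)][:4])
E
```

```text
pics
0.0 [ 231.90226461 -686.41593053  230.37377501] [ 0.11456235 -0.11482169  0.69829042 -0.69719576] 85.39366032247622
scene [[557.3185808894494, 0.0, 324.14631723221873], [0.0, 557.3185808894494, 246.42331714542158], [0.0, 0.0, 1.0]] [[0.819, 0.331, -0.469, 1182.775], [0.574, -0.447, 0.686, -875.612], [0.018, -0.831, -0.556, 714.429], [0.0, 0.0, 0.0, 1.0]]
board [([269.1, 263.1], 0.64)]
bowl [([289.8, 262.3], 0.96), ([329.9, 340.2], 0.88), ([245.0, 322.5], 0.73)]
glass [([381.4, 297.7], 0.65), ([195.4, 380.2], 0.28)]
mug []
apple [([196.8, 379.1], 0.71), ([139.8, 330.3], 0.42)]
board_edge [([306.5, 246.5], 0.7)]
worktop [([341.3, 218.7], 0.56)]
top [[548.8379475816364, 0.0, 304.93781311342417], [0.0, 548.8379475816364, 234.79176142542462], [0.0, 0.0, 1.0]] [[0.011, -0.996, 0.09, 510.448], [-1.0, -0.01, 0.011, -76.569], [-0.01, -0.09, -0.996, 1049.35], [0.0, 0.0, 0.0, 1.0]]
board [([321.2, 277.0], 0.85), ([506.0, 223.6], 0.67)]
bowl [([401.2, 153.5], 0.7), ([423.3, 233.6], 0.59)]
glass [([303.1, 140.5], 0.85)]
mug [([492.8, 313.1], 0.7)]
apple [([506.4, 226.5], 0.96)]
board_edge []
worktop [([200.4, 269.2], 0.74), ([320.8, 255.4], 0.31)]
```

View pics/scene1.png

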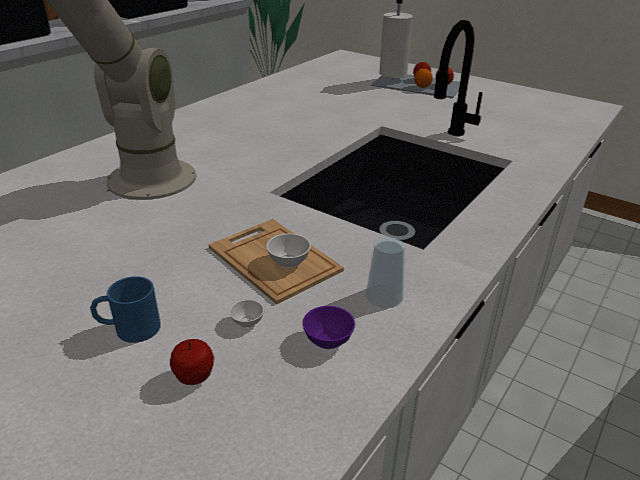

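View pics/top1.png

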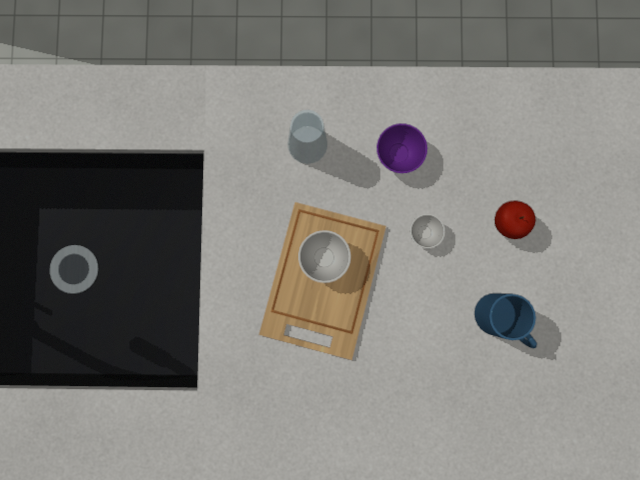

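The top view shows three bowls: the white one on the board (325,257), a purple one (402,148) and a small white one on the worktop (428,232). I choose the large white one on the board. The mug is at (505,317), the apple at (515,219) and the glass at (307,138). The sink edge runs down column ~201.

```bash
cat > h.py <<'E'
import numpy as np,cv2
def w(f,u,v,z):
    K,P=f['K'],f['pose'];d=P[:3,:3]@np.linalg.inv(K)@np.array([u,v,1.]);o=P[:3,3]
    return (o+d*(z-o[2])/d[2])[:2]
def wd(f,u,v):
    K,P=f['K'],f['pose'];z=f['z_map'][int(v),int(u)];return P[:3,:3]@(np.linalg.inv(K)@np.array([u,v,1.])*z)+P[:3,3]
def board(f):
    hsv=cv2.cvtColor(f['pixels'],cv2.COLOR_RGB2HSV)
    m=cv2.inRange(hsv,(8,60,50),(28,255,255))
    m=cv2.morphologyEx(m,cv2.MORPH_OPEN,np.ones((3,3)))
    c=max(cv2.findContours(m,cv2.RETR_EXTERNAL,cv2.CHAIN_APPROX_NONE)[0],key=cv2.contourArea)
    pts=np.array([w(f,u,v,10) for u,v in cv2.convexHull(c)[:,0]],np.float32)
    r=cv2.minAreaRect(pts);return r,cv2.boxPoints(r)
def sink(f):
    g=f['pixels'].sum(2)
    out=[]
    for v in (170,200,240,280,320,370):
        row=g[v]; u=np.where(row[:240]<150)[0].max(); out.append(w(f,u+1,v,0))
    return np.array(out)
E
python3 - <<'E'
import pickle
from h import *
f=pickle.load(open('top1.pkl','rb'))
print(board(f));print(sink(f).round(1))
print('sink corners',w(f,203,151,0),w(f,197,387,0))
for n,(u,v,z) in dict(bowl=(325,257,55),small=(428,232,30),mug=(511,317,92),hand=(530,341,50),apple=(515,219,40),glass=(308,150,0),purple=(402,148,50)).items(): print(n,w(f,u,v,z).round(1),wd(f,u,v).round(1))
p=f['pixels'][190:380,240:460];cv2.imwrite('pics/crop.png',cv2.resize(p,None,fx=3,fy=3)[:,:,::-1])
E
```

```text
(((519.4735107421875, -99.04339599609375), (180.00083923339844, 260.0339660644531), 75.64507293701172), array([[ 371.20227 , -153.99902 ],
       [ 623.11755 , -218.46869 ],
       [ 667.74475 ,  -44.08777 ],
       [ 415.82947 ,   20.381897]], dtype=float32))
[[729.2 134.9]
 [670.3 135.2]
 [592.7 135. ]
 [516.1 134.7]
 [440.4 134.5]
 [347.3 135.6]]
sink corners [766.82913145 135.96692151] [315.92330198 134.67168043]
bowl [ 559.8 -102.1] [ 561.8 -103.1   15.9]
small [ 609.7 -294. ] [ 612.3 -299.7    3.5]
mug [ 458.1 -422.1] [ 453.5 -452.4    7.8]
hand [ 413.6 -470.1] [ 416.2 -459.8   76.3]
apple [ 634.4 -452.2] [ 630.8 -441.3   69.1]
glass [770.6 -68.8] [750.8 -69.4  80. ]
purple [ 763.5 -243.1] [ 774.6 -250.4    6.2]
```

View pics/crop.png

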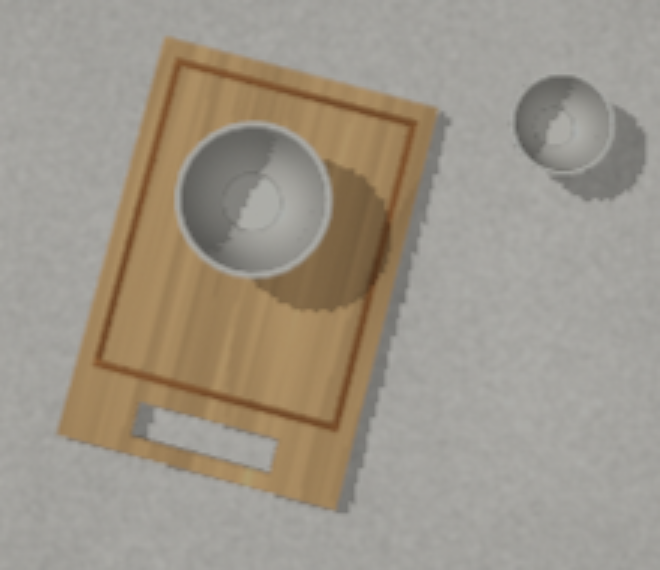

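```bash
cat >> h.py <<'E'
from scipy.spatial.transform import Rotation as R
def tool(s):
    q=s['eef_rot'];return R.from_quat([q[1],q[2],q[3],q[0]]).as_matrix()
def go(s,p):  # moves for world target p
    return (tool(s).T@(np.array(p)-s['position'])/300).round(3)
E
python3 - <<'E'
from rig import env
from h import *
s=env.sense();T=tool(s);print(T.round(3))
p=np.array([515,-245,230]);d=p-s['position'];m=T.T@d/300;print(m,d)
for v in([1,0,0],[-1,0,0]):
    a=T.T@v;
    print(v,a, 'angle to put z on it, about y:',np.arctan2(a[0],a[2]))
E
```

```text
[[-0.947 -0.     0.32 ]
 [-0.32  -0.    -0.947]
 [ 0.    -1.     0.   ]]
[-1.36505598  0.00422251 -1.09341805] [282.95627279 441.86004954  -1.31405312]
[1, 0, 0] [-9.47374855e-01 -4.77892741e-05  3.20126353e-01] angle to put z on it, about y: -1.2449334701100367
[-1, 0, 0] [ 9.47374855e-01  4.77892741e-05 -3.20126353e-01] angle to put z on it, about y: 1.8966591834797566
```

Request:
{"name": "apply_moves", "arguments": {
  "moves": [-0.14, 0, -0.11, -0.1, -0.28, 0, -0.22, -0.2, -0.42, 0, -0.33, -0.3, -0.56, 0, -0.44, -0.4, -0.7, 0, -0.55, -0.5, -0.84, 0, -0.66, -0.6, -1, 0, -0.8, -0.7, -1, 0, -0.8, -0.793, -1, 0, -0.8, -0.793, -1, 0, -0.8, -0.793],
  "gripper": 1
}}

```text
t: 2.05
position: [438.8, -364.4, 231.3]
eef_rot: [-0.499, 0.499, -0.501, 0.501]
wrist_force: [0.2, 0.5, 0.3]
finger_gap: 85.3
```

```bash
python3 - <<'E'
from rig import env
from h import *
s=env.sense();print(s['t'],s['position'],s['joint_pos'],s['finger_gap']);print(tool(s).round(3))
for p in ([515,-242,230],[515,-242,30],[515,-242,-9]):print(go(s,p))
E
```

```text
2.05 [ 438.83120102 -364.44884225  231.25382748] [ 0.86150136  0.43691469 -0.37400579  1.94219022  0.21759907  0.80127066
  0.36302807] 85.25562150233385
[[-0.004 -0.     1.   ]
 [-1.    -0.    -0.004]
 [ 0.    -1.    -0.   ]]
[-0.409  0.004  0.252]
[-0.409  0.671  0.252]
[-0.41   0.801  0.252]
```

Request:
{"name": "apply_moves", "arguments": {
  "moves": [-0.2, 0, 0.12, 0, -0.41, 0, 0.25, 0, -0.41, 0.15, 0.25, 0, -0.41, 0.3, 0.25, 0, -0.41, 0.45, 0.25, 0, -0.41, 0.6, 0.25, 0, -0.41, 0.67, 0.25, 0, -0.41, 0.67, 0.25, 0]
}}

```text
t: 3.05
position: [513.2, -242.4, 28.6]
eef_rot: [0.497, -0.499, 0.503, -0.501]
wrist_force: [-1.0, -0.2, 0.3]
finger_gap: 85.6
```

```bash
python3 - <<'E'
from rig import env
from h import *
s=env.sense();print(s['t'],s['position'],s['wrist_force'])
for n in("top","scene"):
    f=env.grab_frame(n);cv2.imwrite(f'pics/{n}2.png',f['pixels'][:,:,::-1])
E
```

```text
3.05 [ 513.17446908 -242.35149375   28.62957166] [-1.02262699 -0.20801771  0.34444324]
```

View pics/scene2.png

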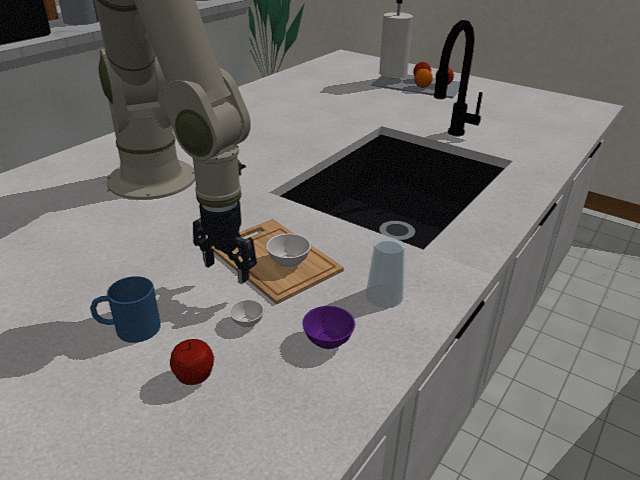

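View pics/top2.png

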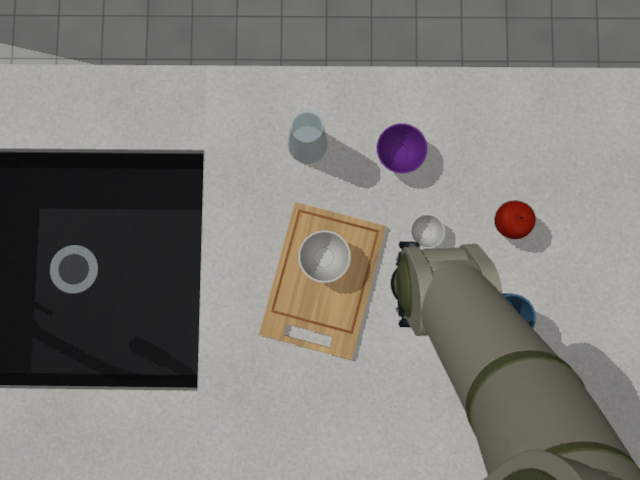

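The fingers sit in clear space between the board and the small bowl. Next I lower the tips to just above the worktop.

Request:
{"name": "apply_moves", "arguments": {
  "moves": [0, 0.05, 0, 0, 0, 0.09, 0, 0, 0, 0.11, 0, 0, 0, 0.118, 0, 0, 0, 0.122, 0, 0, 0, 0.122, 0, 0]
}}

```text
t: 3.9
position: [514.5, -242.6, -5.8]
eef_rot: [-0.498, 0.499, -0.501, 0.502]
wrist_force: [-0.3, -1.0, -0.9]
finger_gap: 85.3
```

```bash
python3 - <<'E'
from rig import env
from h import *
s=env.sense();print(s['t'],s['position'],s['wrist_force']);print(tool(s).round(3))
f=env.grab_frame("scene");cv2.imwrite('pics/s3.png',cv2.resize(f['pixels'][180:330,150:350],None,fx=4,fy=4)[:,:,::-1])
E
```

```text
3.9 [ 514.48964235 -242.56288347   -5.82009752] [-0.26725656 -0.97197026 -0.86503223]
[[-0.006  0.     1.   ]
 [-1.    -0.001 -0.006]
 [ 0.001 -1.     0.   ]]
```

View pics/s3.png

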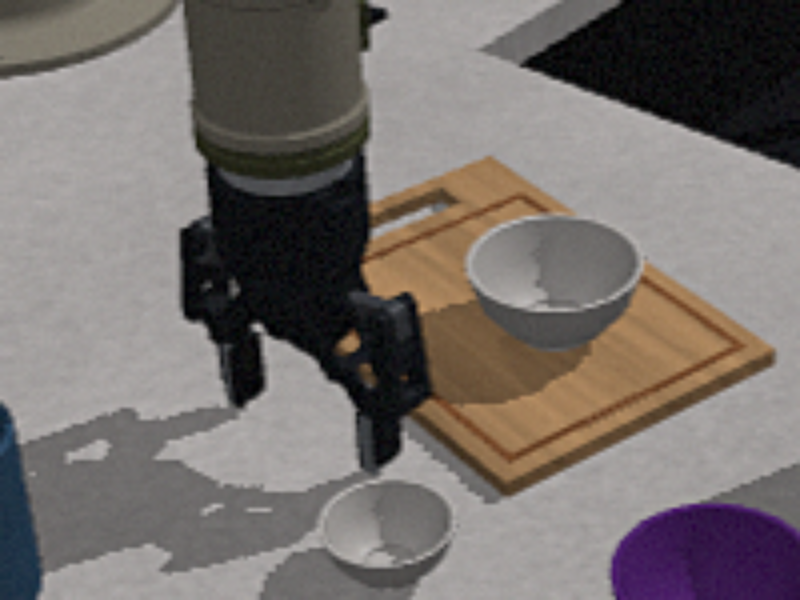

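Request:
{"name": "apply_moves", "arguments": {
  "moves": [0, 0.01, 0, 0, -0.02, 0.013, 0, 0, -0.04, 0.013, 0, 0, -0.06, 0.013, 0, 0, -0.08, 0.013, 0, 0, -0.1, 0.013, 0, 0, -0.12, 0.013, 0, 0, -0.14, 0.013, 0, 0, -0.16, 0.013, 0, 0, -0.18, 0.013, 0, 0, -0.2, 0.013, 0, 0, -0.2, 0.013, 0, 0]
}}

```text
t: 5.45
position: [514.9, -181.6, -9.7]
eef_rot: [-0.499, 0.499, -0.501, 0.501]
wrist_force: [-0.0, -0.6, 0.4]
finger_gap: 85.2
```

```bash
python3 - <<'E'
from rig import env
from h import *
s=env.sense();print(s['t'],s['position'],s['wrist_force'])
f=env.grab_frame("top");print(board(f));cv2.imwrite('pics/t4.png',f['pixels'][:,:,::-1])
f=env.grab_frame("scene");cv2.imwrite('pics/s4.png',cv2.resize(f['pixels'][180:330,150:350],None,fx=4,fy=4)[:,:,::-1])
E
```

```text
5.45 [ 514.88516165 -181.5717538    -9.73373634] [-0.01862929 -0.55978706  0.38925894]
(((512.4149780273438, -69.53158569335938), (179.9216766357422, 259.6260681152344), 79.69517517089844), array([[ 368.60318  , -134.81973  ],
       [ 624.0415   , -181.26297  ],
       [ 656.2268   ,   -4.2434387],
       [ 400.78845  ,   42.1998   ]], dtype=float32))
```

View pics/s4.png

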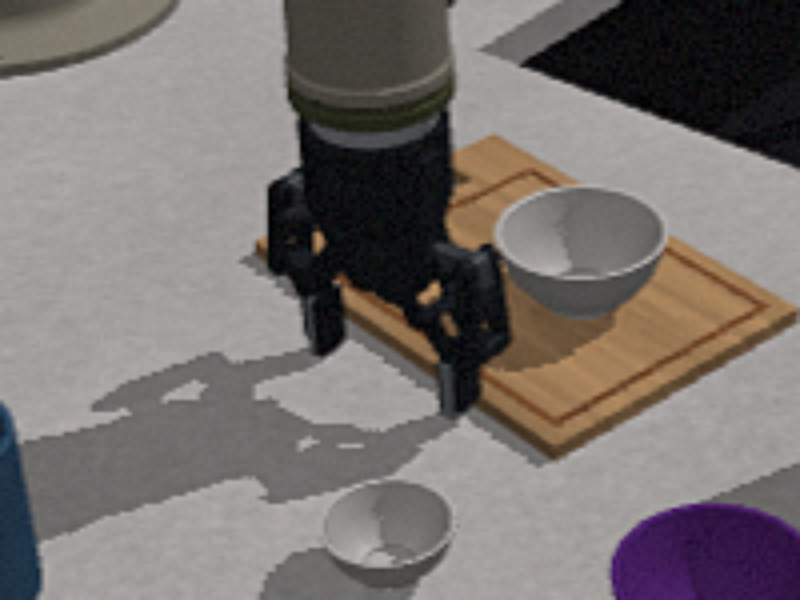

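View pics/t4.png

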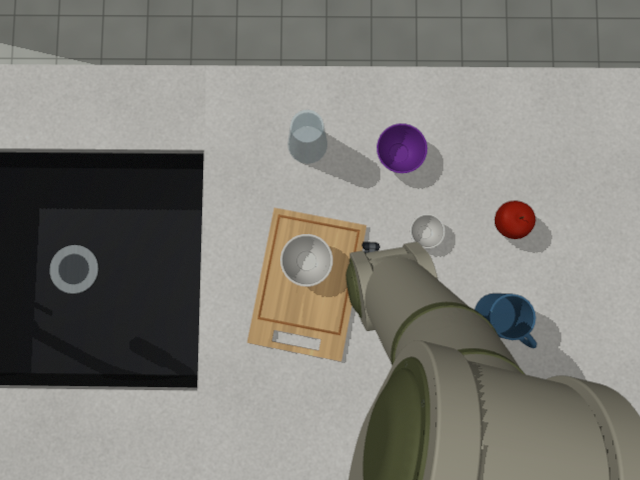

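Request:
{"name": "apply_moves", "arguments": {
  "moves": [-0.02, 0, 0, 0, -0.04, 0, 0, 0, -0.06, 0, 0, 0, -0.08, 0, 0, 0, -0.1, 0, 0, 0, -0.12, 0, 0, 0, -0.14, 0, 0, 0, -0.16, 0, 0, 0, -0.18, 0, 0, 0, -0.2, 0, 0, 0, -0.22, 0, 0, 0, -0.24, 0, 0, 0]
}}

```text
t: 7.05
position: [514.7, -109.6, -9.8]
eef_rot: [0.498, -0.499, 0.501, -0.501]
wrist_force: [0.3, -2.8, 0.9]
finger_gap: 85.6
```

```bash
python3 - <<'E'
from rig import env
from h import *
s=env.sense();print(s['t'],s['position'],s['wrist_force'])
f=env.grab_frame("top");print(board(f));cv2.imwrite('pics/t5.png',f['pixels'][:,:,::-1])
E
```

```text
7.05 [ 514.73238877 -109.63749315   -9.84995062] [ 0.31513731 -2.83717494  0.89774133]
(((495.5189514160156, -8.819831848144531), (180.00125122070312, 260.0686340332031), 89.62569427490234), array([[364.89948 , -97.96904 ],
       [624.9625  , -99.66803 ],
       [626.1384  ,  80.32938 ],
       [366.07538 ,  82.028366]], dtype=float32))
```

View pics/t5.png

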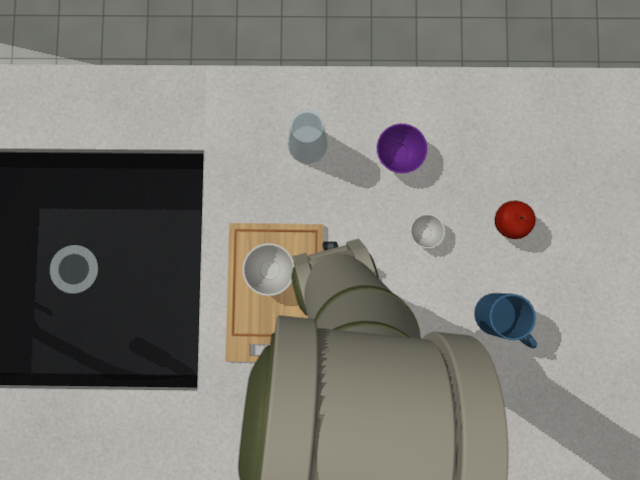

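Request:
{"name": "apply_moves", "arguments": {
  "moves": [-0.02, 0, 0, 0, -0.04, 0, 0, 0, -0.06, 0, 0, 0, -0.08, 0, 0, 0, -0.1, 0, 0, 0, -0.12, 0, 0, 0, -0.14, 0, 0, 0, -0.16, 0, 0, 0, -0.18, 0, 0, 0, -0.2, 0, 0, 0, -0.22, 0, 0, 0, -0.24, 0, 0, 0]
}}

```text
t: 8.6
position: [515.0, -36.1, -9.9]
eef_rot: [0.499, -0.499, 0.501, -0.501]
wrist_force: [-0.2, -2.3, 0.2]
finger_gap: 85.3
```

```bash
python3 - <<'E'
from rig import env
from h import *
s=env.sense();print(s['t'],s['position'],s['wrist_force'])
f=env.grab_frame("top");print(board(f));cv2.imwrite('pics/t6.png',f['pixels'][:,:,::-1])
f=env.grab_frame("scene");cv2.imwrite('pics/s6.png',f['pixels'][:,:,::-1])
E
```

```text
8.6 [514.99439428 -36.13709406  -9.86076177] [-0.16645127 -2.30901032  0.17367769]
(((538.0780639648438, 65.60853576660156), (181.23167419433594, 176.30467224121094), 89.85437774658203), array([[449.6957  , -24.782967],
       [625.9998  , -25.231056],
       [626.46045 , 156.00003 ],
       [450.1563  , 156.44812 ]], dtype=float32))
```

View pics/s6.png

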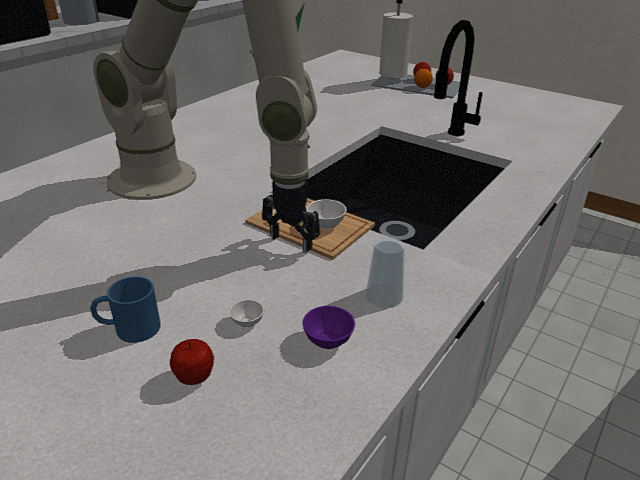

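View pics/t6.png

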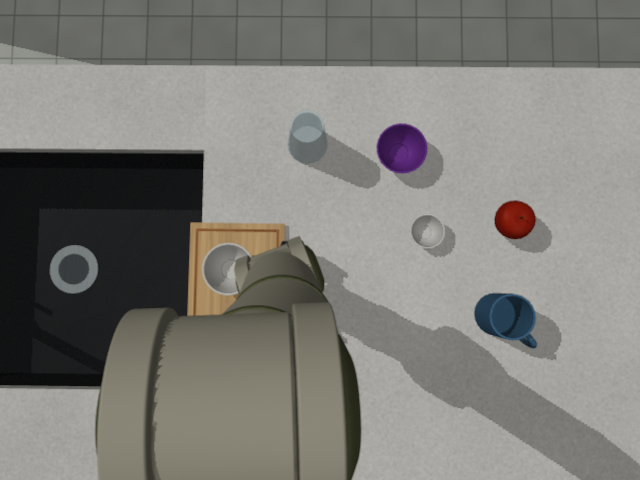

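Request:
{"name": "apply_moves", "arguments": {
  "moves": [-0.02, 0, 0, 0, -0.04, 0, 0, 0, -0.06, 0, 0, 0, -0.08, 0, 0, 0, -0.09, 0, 0, 0, -0.098, 0, 0, 0, -0.098, 0, 0, 0]
}}

```text
t: 9.57
position: [515.2, -5.5, -9.9]
eef_rot: [0.5, -0.499, 0.501, -0.5]
wrist_force: [-0.4, -0.3, -1.0]
finger_gap: 85.3
```

```bash
python3 - <<'E'
from rig import env
from h import *
s=env.sense();print(s['t'],s['position'],s['wrist_force'])
f=env.grab_frame("top");print(board(f))
E
```

```text
9.575 [515.20659921  -5.47747043  -9.85178929] [-0.36835202 -0.3397099  -0.96888058]
(((541.8936157226562, 96.2584457397461), (169.0608367919922, 181.822021484375), 0.06680333614349365), array([[457.25723 , 187.07085 ],
       [457.46927 ,   5.248939],
       [626.53    ,   5.446045],
       [626.318   , 187.26796 ]], dtype=float32))
```

Overhang is about 51 mm. Now I back straight off, rise, and clear the view.

Request:
{"name": "apply_moves", "arguments": {
  "moves": [0.02, 0, 0, 0, 0.06, 0, 0, 0, 0.12, 0, 0, 0, 0.2, -0.01, 0, 0, 0.2, -0.15, 0, 0, 0.2, -0.35, 0, 0, 0.3, -0.5, 0, 0, 0.5, -0.7, 0, 0, 0.7, -0.8, 0, 0, 0.9, -0.8, 0, 0, 1, -0.8, 0, 0, 1, -0.8, 0, 0]
}}

```text
t: 11.12
position: [512.8, -311.8, 229.7]
eef_rot: [-0.497, 0.498, -0.503, 0.503]
wrist_force: [-0.3, 0.5, -1.3]
finger_gap: 85.2
```

```bash
python3 - <<'E'
from rig import env
from h import *
s=env.sense();print(s['t'],s['position'],s['wrist_force'])
f=env.grab_frame("top");print(board(f),sink(f).round(1));cv2.imwrite('pics/t7.png',f['pixels'][:,:,::-1])
f=env.grab_frame("scene");cv2.imwrite('pics/s7.png',f['pixels'][:,:,::-1])
for q in("board_edge",):print([(r['uv'],r['p'],w(f,*r['uv'],0)) for r in env.mark_of(f,q)])
E
```

```text
11.125 [ 512.77325872 -311.76725827  229.67819662] [-0.30474312  0.48136991 -1.29989486]
(((495.44830322265625, 96.3555908203125), (182.0892791748047, 261.7576904296875), 89.919189453125), array([[364.44116  ,   5.495636 ],
       [626.1986   ,   5.1264496],
       [626.45544  , 187.21555  ],
       [364.698    , 187.58473  ]], dtype=float32)) [[729.2 134.9]
 [670.3 135.2]
 [592.1 188.9]
 [515.5 188.3]
 [439.8 189.6]
 [347.3 135.6]]
[]
```

View pics/t7.png

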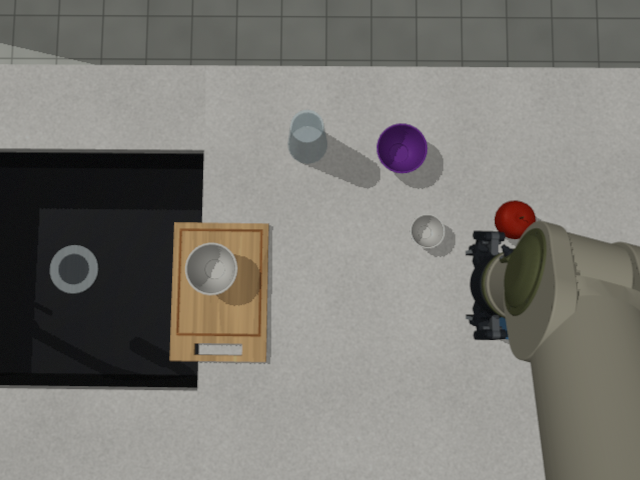

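View pics/s7.png

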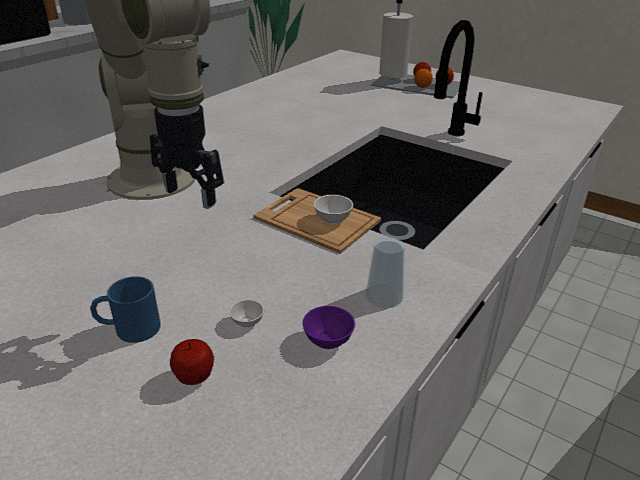

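The top view shows the board square across the sink edge, with its edge near column 172 and the sink edge at 201. The bowl stands upright at (211,268). The mug, apple and glass are at the same pixels as before, and the arm is clear.

```bash
python3 - <<'E'
from rig import env
print(env.finish_job(), env.sense()['t'])
E
```

```text
the job is handed in; nothing more can be done
the job is handed in; nothing more can be done
```

The board now hangs about 51 mm over the sink, square to its edge, and the job was handed in at about 11 s. I set the open fingers behind the board's far edge and pushed it straight toward the sink. The first finger to touch turned it square and the second kept it aligned; then I backed off and raised the hand.

**Last checks, measured in the top camera picture:**
- **Overhang:** about 51 mm (target 50 ± 13).
- **Angle:** within about 0.002 rad of square.
- **Position along the edge:** the board's centre is about 46 mm off the sink's middle in -x (limit 95).
- **Bowl and other things:** the bowl stands upright on the board, and by eye the glass, mug and apple are at the same pixels as before.
- **Force and clearance:** the wrist force read under 3 N each time I checked it, and the hand ended clear of everything at 230 mm.

**Not confirmed:**
- The `board_edge` network found nothing in the last scene picture, so the overhang comes only from the outline fit. That fit came out about 2 mm larger than the board's real size.
- I did not measure the board's height or tilt; it only looks flat in the pictures.

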